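# Find the full spike tin by heft

## Robot

A 6-joint arm with a two-finger parallel gripper is mounted at the origin on the work surface. World frame = base frame: x ahead of the robot, y to its left, z up, the work surface at z = 0. Lengths are in m, angles in rad, forces in N, time in s.
With the tool pointing down it reaches from about 0.425 to 0.95 m from the base axis. Payload 3.5 kg.
Tool frame: the origin (TCP) lies at the very end of the fingers, on their centre line; the grasp point (between the pads) lies 19 mm behind it; z points along the fingers, y is the direction in which the jaws open and shut (so a half turn about z gives the same grasp; the last joint's range is limited). The gripper opens to 85 mm and grips with 20 to 120 N. Pads are 22 mm wide; open, the fingers measure 114 mm over their backs; the gripper's body (76 mm by 85 mm) begins 54 mm behind the grasp point. The pads swing forward as they close: fully open they stand 13 mm farther back than shut.
Start: joints at [-1.321, 0.286, 1.577, -0, 1.279, -0.15], TCP at [0.263, -0.622, 0.231] pointing down, gripper open.
Joint ranges: [-2.77, 2.77], [-0.9, 2.22], [0.21, 2.48], [-1.53, 4.67], [0.24, 2.81], [-2.84, 2.84]. Speed limits (rad/s): [2.79, 2.79, 3.14, 3.14, 3.14, 3.14].

## Interface

Orientations are given as a unit quaternion [x, y, z, w].
In Python, from plant import get_state, read_camera, sign_off gives the robot as it stands.
- The arm moves only by the tool step_arm, never from a script. Its argument "targets" is a list that holds one entry, the list of rows, each a list of 5 numbers: the opening, from 0 (shut) to 1 (fully open), then the shift along the tool's x, y, z each as a share of 4 cm, from -1 to 1, then the turn about the tool's z as a share of 5 degrees, from -1 to 1. A call has 1 to 10 rows; each row shifts and turns the commanded pose from where the row before left it, along the tool's axes as they then stand; what a row does not reach is not made up. A row lasts 1/12 s, in which the tool goes at most 41.7 mm and 7.16 degrees, less where a joint would pass 70% of its speed; a pose out of reach is approached as far as the arm can. A call with a number of a shift or a turn outside -1 to 1 is refused whole. A call with a gripper value outside its range is refused whole. The fingers move at their own pace and stop on an object; "squeeze" is the grip in N (left out, the last holds). Time passes only in rows, so rows that do not move let the fingers close. It gives the time, the measured TCP pose, the force and the opening at its end, in the units of the state.
- get_state(): the state, without advancing time (a new reading comes with each control period).
- read_camera(name): name is "side" or "top" or "wrist"; returns a dict with "pixels" (400x640x3 uint8, red, green, blue), "range_z" (400x640 float32, m along the optical axis (not along the pixel's ray), 0 where there is no reading), "mtx" (3x3 intrinsics, pixels), "rvec" (rotation vector, rad) and "tvec" (3), from world to camera coordinates, as OpenCV has them. Camera axes: x right, y down, z forward; pixel columns grow to the right and rows downward; lengths in m; the calibration is good to about 2 mm. A picture is of the moment at which its call begins.
- sign_off(): hands the job in, once; it reports no verdict.
The state is a dict: "time": time; "qpos": joint angles; "dq": joint speeds; "joint_efforts": joint torques, N m; "eef_pos": TCP position; "tcp_rot": TCP orientation; "contact_force": force on the tool from outside, world axes, zero at the start; "wrist_torque": the same for the moment, N m; "opening": opening from 0.0 (shut) to 1.0 (fully open).
Only numpy, scipy, OpenCV 4.12 (cv2) and the standard library are available. Lean on these libraries where they do the work, as an engineer would, in place of code of your own. Each camera call takes 0.05 s, during which the arm holds its last target.

## Task

Swing the lid of the wooden kit box up until it stands straight up on its stiff hinge, so that it clears the three identical closed tins of shoe spikes inside. Heft the tins one after another, from your left to your right as you face the box: lift each straight up off the box floor, feel its weight, and set it gently back in its own bay, without dropping it (the last may stay in your grip if it is the one). Then take the heaviest, the full one, and finish still holding it, upright and still, at least 10 cm above the rim of the box, with the lid still upright, the other two tins in their bays and the things around the box left alone.

Things in the scene. Friction and masses are not known exactly. Their poses are not given: they have to be found in the camera images.
- kitbox: plywood box, screwed down: 170 mm along x, 366 along y, rim 78 mm above the bench, walls 9, inner floor 10 mm up. Origin: centre of its underside; x from its front to its hinge side, away from the robot, y to the robot's left; turned up to 0.35 rad. Bays in a row at y = +112, 0, -112 mm, parted by floor battens 8 mm wide, tops 20 mm above the bench
- lid (a joint): angle of the flat lid (170 x 366 x 9 mm, 0.38 kg): 0 = shut, 1.57 = straight up, 2.1 = its stop, leaning back. Starts between 0 and 0.45. The stiff hinge (0.6 N m friction) keeps it wherever it is left; lifting at the handle takes about 5 N
- lid_hinge (a point): middle of the hinge line, which runs along the box's y at (+85, 0, +78) mm in the box's frame. Turns with the lid, about +y: at angle 0 its axes are the box's; opening lifts the front edge
- lid_handle (a point): holding point of the lid's handle, a dark wooden bar 22 mm wide (along y), 16 mm thick, on top of the lid at mid-length, jutting 50 mm past its front edge. The point is in the bar's core, 32 mm past the edge; with the lid shut 202 mm in front of the hinge line and 17 mm above it; turns with the lid
- tin_a_center (a point): one of three closed tins of shoe spikes that look the same: blue, bare steel lid, round, 62 mm across, 60 mm high, 150 to 620 g; the full one is at least 120 g heavier than each other. The letter tells nothing of the weight, and which stands in which bay changes. The point is its centre, 30 mm above its foot, z along its axis; standing in the box its foot is 10 mm above the bench
- tin_b_center (a point): one of three closed tins of shoe spikes that look the same: blue, bare steel lid, round, 62 mm across, 60 mm high, 150 to 620 g; the full one is at least 120 g heavier than each other. The letter tells nothing of the weight, and which stands in which bay changes. The point is its centre, 30 mm above its foot, z along its axis; standing in the box its foot is 10 mm above the bench
- tin_c_center (a point): one of three closed tins of shoe spikes that look the same: blue, bare steel lid, round, 62 mm across, 60 mm high, 150 to 620 g; the full one is at least 120 g heavier than each other. The letter tells nothing of the weight, and which stands in which bay changes. The point is its centre, 30 mm above its foot, z along its axis; standing in the box its foot is 10 mm above the bench
- ball_center (a point): red cricket ball, 72 mm across, resting on the hole of the green marker disc; its centre. A bystander: leave it where it is
- disc: green plastic marker disc, a low hollow cone 190 mm across and 46 mm high, on the bench to the left of the box; origin at the centre of its underside. A bystander: leave it where it is
- bails: pair of wooden bails banded side by side, 109 x 39 x 19 mm, long along its x, lying on the bench to the right of the box; origin at the centre of its underside. A bystander: leave it where it is
- toe_guard: black plastic bat toe guard, a channel 40 x 108 x 16 mm, long along its y, on the bench behind the box; origin at the centre of its underside. A bystander: leave it where it is

How it is judged:
By the outcome, as a careful person would: the job done as asked, in the order asked, and still so for the second after the job is handed in, while the arm keeps its last pose, push and grip.
It also fails if it takes over 72 s, if anything falls off the work surface, if the arm or the gripper's body presses on something with over 40 N, if the wrist force passes 120 N, or if a joint passes its speed limit or range.

## Working session

There is one attempt and no reset: what is moved stays moved. The work goes in short steps, Python scripts to look and compute and a tool call to move; the robot and the scene stay as the last step left them, time stands still between calls to the robot, and variables do not carry over. Pictures are saved under pics/ and viewed, and the job is handed in when it is done.

Besides the shell and the picture viewer there is one more tool, called as name([rows], argument=value, ...), one row to a line, values as JSON. step_arm: Moves the arm, as the interface text tells. Shift numbers are shares of 4 cm and turn numbers shares of 5 degrees, none past 1 either way. Its arguments: {"type":"object","properties":{"targets":{"type":"array"},"squeeze":{"type":"number"}},"required":["targets"]}

```bash
mkdir -p pics; ls; python3 - <<'E'
from plant import *
import cv2
print(get_state())
for n in ("side","top","wrist"):
    r=read_camera(n); cv2.imwrite(f"pics/{n}0.png",r["pixels"][:,:,::-1]); print(n,r["mtx"].tolist(),r["rvec"],r["tvec"])
E
```

```text
pics
{'time': 0.0, 'qpos': array([-1.32098309e+00,  2.87186985e-01,  1.57818903e+00,  7.33283797e-06,
        1.27859641e+00, -1.50016194e-01]), 'dq': array([ 0.00059071, -0.00146641,  0.00112741, -0.00082564,  0.0002192 ,
        0.00111715]), 'joint_efforts': array([-1.14955412e-03, -4.05985129e+01, -2.92625892e+01, -1.99115793e-04,
        5.89300660e-03,  8.45269348e-07]), 'eef_pos': array([ 0.26260484, -0.62110512,  0.22992645]), 'tcp_rot': array([ 9.80083034e-01,  1.98584567e-01, -5.58437143e-05, -1.18858359e-03]), 'contact_force': array([0.78873607, 0.4946556 , 0.46939432]), 'wrist_torque': array([ 0.01032906, -0.0203981 ,  0.05265967]), 'opening': 1.006078660674937}
side [[372.04144212299786, 0.0, 319.67753081622163], [0.0, 372.04144212299786, 200.08751618794523], [0.0, 0.0, 1.0]] [ 1.01339746 -2.38267879  1.08913515] [0.45675495 0.33504643 0.77107612]
top [[386.27344179898785, 0.0, 323.4559328093193], [0.0, 386.27344179898785, 199.60984975198866], [0.0, 0.0, 1.0]] [ 2.17584703 -2.17598649  0.08443211] [0.03181874 0.60997418 1.08852519]
wrist [[302.5316091905639, 0.0, 315.98152180035214], [0.0, 302.5316091905639, 198.8535199270317], [0.0, 0.0, 1.0]] [-2.4055459   1.59465359  0.24024939] [-0.67342141 -0.03781881  0.37933368]
```

View pics/top0.png

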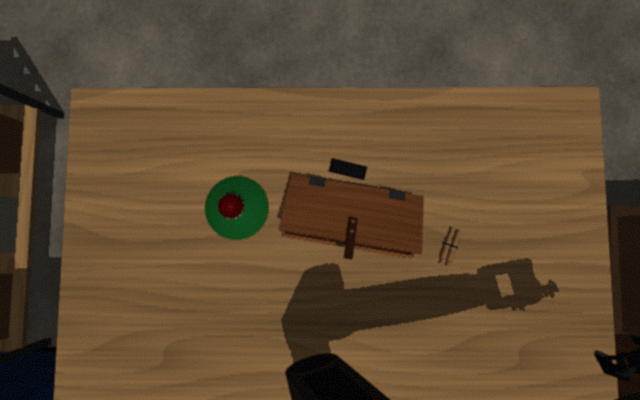

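View pics/side0.png

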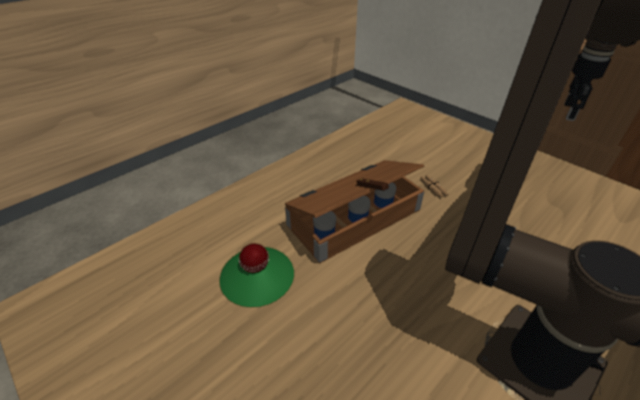

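View pics/wrist0.png

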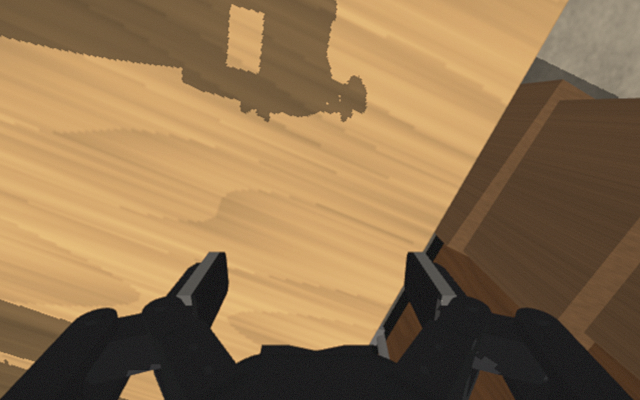

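The top view shows the lid with its dark handle at about (350,240), turned roughly -0.17 rad. The side view shows the lid ajar and three tins. Disc with ball is at (237,207), bails at (449,245) and toe guard at (348,169). Next I measure using range.

```bash
cat > h.py <<'E'
from plant import *
import cv2, numpy as np
def cam(n):
    r=read_camera(n); R,_=cv2.Rodrigues(np.array(r["rvec"])); t=np.array(r["tvec"]).reshape(3)
    K=np.array(r["mtx"]); z=r["range_z"].astype(float)
    v,u=np.mgrid[:z.shape[0],:z.shape[1]]
    c=np.stack([(u-K[0,2])/K[0,0]*z,(v-K[1,2])/K[1,1]*z,z],-1)
    P=(c-t)@R; P[z<=0]=np.nan
    return r,P,K,R,t
def hsv(r): return cv2.cvtColor(r["pixels"],cv2.COLOR_RGB2HSV)
def proj(p,K,R,t):
    q=(R@np.asarray(p).T).T+t; q=q@K.T; return q[...,:2]/q[...,2:]
E
python3 - <<'E'
from h import *
r,P,K,R,t=cam("top")
H=hsv(r)
for p in [(300,185),(410,205),(300,225),(405,240),(350,200),(350,225),(351,240),(349,255),(237,190),(231,206),(449,245),(348,169),(200,300)]:
    print(p,H[p[1],p[0]],P[p[1],p[0]].round(4))
z=P[...,2]; m=(z>0.06)
m[:, :280]=0;m[:,430:]=0;m[:165]=0;m[265:]=0
# lid plane: exclude dark handle and hinges
lid=m&(H[...,2]>90)&(H[...,1]>100)
lid=cv2.erode(lid.astype(np.uint8),np.ones((5,5)))>0
Q=P[lid]; c=Q.mean(0); 
for _ in range(3):
    c=Q.mean(0); n=np.linalg.svd(Q-c)[2][2]; n*=np.sign(n[2]); d=(Q-c)@n; Q=Q[abs(d)<0.006]
print(len(Q),c,n,d.std(),"tilt",np.arccos(n[2]),"dir",np.arctan2(n[1],n[0]))
cv2.imwrite("pics/lm.png",lid.astype(np.uint8)*255)
full=m
vs,us=np.where(m&(H[...,1]>100)); print(cv2.boxPoints(cv2.minAreaRect(np.stack([us,vs],1).astype(np.float32))))
cv2.imwrite("pics/top_crop.png",cv2.resize(r["pixels"][140:280,190:470,::-1],(800,400),interpolation=cv2.INTER_CUBIC))
E
```

```text
(300, 185) [ 12 182  87] [0.643  0.0945 0.1033]
(410, 205) [ 11 180  88] [ 0.5889 -0.2     0.1044]
(300, 225) [ 11 177  88] [0.5346 0.0905 0.1542]
(405, 240) [ 12 180  85] [ 0.4967 -0.176   0.1489]
(350, 200) [ 12 174  91] [ 0.6017 -0.0393  0.112 ]
(350, 225) [ 12 247  33] [ 0.5345 -0.0359  0.1601]
(351, 240) [  7 162  41] [ 0.4973 -0.037   0.1782]
(349, 255) [ 12 240  33] [ 0.4617 -0.0309  0.1961]
(237, 190) [ 65 192  65] [0.6362 0.2783 0.0417]
(231, 206) [179 216  84] [0.5863 0.2791 0.1043]
(449, 245) [ 15 148  57] [ 0.4798 -0.3286  0.0179]
(348, 169) [120  18  14] [ 0.7023 -0.0406  0.0064]
(200, 300) [ 15 128 112] [0.3209 0.3889 0.0007]
0 [nan nan nan] [0. 0. 1.] nan tilt 0.0 dir 0.0
[[275.72986 246.31589]
 [288.3506  171.49289]
 [430.69824 195.50333]
 [418.0775  270.32632]]<stdin>:11: RuntimeWarning: Mean of empty slice.
  ret = um.true_divide(
<stdin>:13: RuntimeWarning: Mean of empty slice.
  ret = _var(a, axis=axis, dtype=dtype, out=out, ddof=ddof,
  arrmean = um.true_divide(arrmean, div, out=arrmean,
  ret = ret.dtype.type(ret / rcount)
```

View pics/top_crop.png

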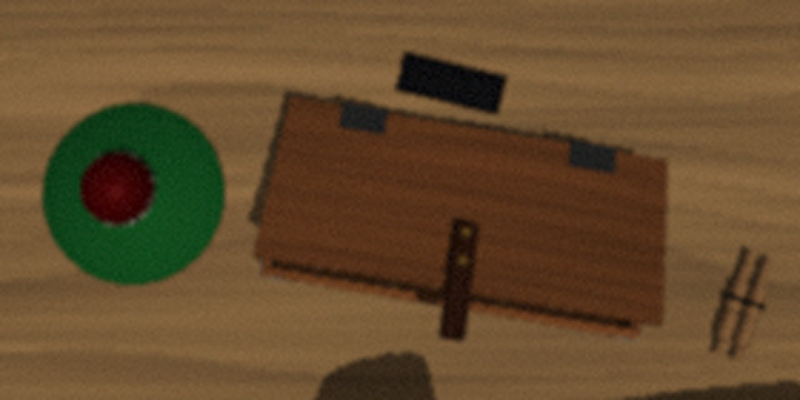

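The crop shows the lid as a clear quadrilateral, the handle running from about (465,220) to (452,338), and the front wall peeping out below the lid's front edge. I'll fit the lid plane and its rectangle.

```bash
python3 - <<'E'
from h import *
r,P,K,R,t=cam("top"); H=hsv(r)
z=P[...,2]; m=(z>0.085)&(H[...,2]>60)&(H[...,1]>140)
m[:, :280]=0;m[:,430:]=0;m[:165]=0;m[265:]=0
Q=P[m]
for k in range(5):
    c=Q.mean(0); n=np.linalg.svd(Q-c,full_matrices=False)[2][2]; n*=np.sign(n[2]); d=(Q-c)@n; Q=Q[abs(d)<0.006]
print(len(Q),c,n,d.std(),"tilt",np.arccos(n[2]),"dir",np.arctan2(-n[1],-n[0]))
# all pixels on the plane -> rectangle in plane coords (bx horizontal hinge direction)
b=np.cross([0,0,1],-n*np.array([1,1,0])); b/=np.linalg.norm(b)  # box y
f=np.cross(b,n); print("f",f,"b",b)
mm=(abs((P-c)@n)<0.008)&(z>0.08); mm[:, :270]=0;mm[:,435:]=0;mm[:165]=0;mm[265:]=0
A=P[mm]-c; uv=np.stack([A@f,A@b],1).astype(np.float32)
rect=cv2.minAreaRect(uv*1000); print(rect)
print(np.percentile(uv,[0.2,1,99,99.8],axis=0))
cu,cv_=np.array(rect[0])/1000
e=np.linalg.norm(0);
for ang in [np.arccos(n[2])]:
    pass
# handle pixels
hm=((P-c)@n>0.009)&(z>0.1)&(P[...,0]>0.4)&(P[...,0]<0.6)&(abs(P[...,1]+0.04)<0.06)
B=P[hm]-c; print("handle n",hm.sum(),"f range",np.percentile(B@f,[1,99]),"b med",np.median(B@b),np.median(B@n), "b",np.percentile(B@b,[2,98]))
# handle axis line fit in plane
l=cv2.fitLine(np.stack([B@f,B@b],1).astype(np.float32),cv2.DIST_L2,0,.001,.001).ravel(); print("line",l)
E
```

```text
7502 [ 0.56552384 -0.0473174   0.12628122] [ 0.4208612  -0.07159293  0.90429547] 0.0016442915816672911 tilt 0.44106981164339276 dir 2.9730950483326213
f [-0.89148869  0.15165164  0.42690714] b [-0.16770142 -0.98583783  0.        ]
((16.51043701171875, -0.3212890625), (368.71209716796875, 224.71267700195312), 89.09574890136719)
[[-0.09254373 -0.18242587]
 [-0.08985714 -0.179739  ]
 [ 0.07862548  0.17849093]
 [ 0.07932159  0.18167488]]
handle n 364 f range [0.02093552 0.12816161] b med -0.0007947417110518282 0.01586475386304819 b [-0.01116273  0.01014754]
line [ 9.9999958e-01 -9.1065903e-04  7.6857321e-02 -6.6489464e-04]
```

step_arm([
  [[1, 0.65, -0.72, -0.03, 0], [1, 0.65, -0.72, -0.03, 0], [1, 0.65, -0.72, -0.03, 0], [1, 0.65, -0.72, -0.03, 0], [1, 0.65, -0.72, -0.03, 0], [1, 0.65, -0.72, -0.03, 0], [1, 0.65, -0.72, -0.03, 0], [1, 0.65, -0.72, -0.03, 0]],
], squeeze=25)

```text
time: 0.92
eef_pos: [0.3648, -0.3267, 0.2409]
tcp_rot: [0.98, 0.198, 0.0, 0.0]
contact_force: [1.5, 0.0, 0.0]
opening: 1.001
```

step_arm([
  [[1, 0.66, -0.72, 0, 0], [1, 0.66, -0.72, 0, 0], [1, 0.66, -0.72, 0, 0], [1, 0.66, -0.72, 0, 0], [1, 0.66, -0.72, 0, 0], [1, 0.66, -0.72, 0, 0], [1, 0.66, -0.72, 0, 0], [1, 0.66, -0.72, 0, 0]],
])

```text
time: 1.58
eef_pos: [0.4697, -0.0321, 0.2412]
tcp_rot: [0.98, 0.199, 0.0, 0.0]
contact_force: [0.2, -0.1, 0.2]
opening: 0.998
```

step_arm([
  [[1, 0, 0, 0, 0.93], [1, 0, 0, 0, 0.93], [1, 0, 0, 0, 0.93], [1, 0, 0, 0, 0.93], [1, 0, 0, 0, 0.93], [1, 0, 0, 0, 0.93], [1, 0, 0, 0, 0.93], [1, 0, 0, 0, 0]],
])

```text
time: 2.25
eef_pos: [0.4694, -0.034, 0.2409]
tcp_rot: [0.996, -0.085, -0.0, -0.0]
contact_force: [-0.0, 0.6, 0.4]
opening: 1.0
```

```bash
cat >> h.py <<'E'
def yaw():
    from scipy.spatial.transform import Rotation as Ro
    s=get_state(); M=Ro.from_quat(s["tcp_rot"]).as_matrix()
    return M
def totool(target):
    s=get_state(); M=yaw(); d=np.array(target)-s["eef_pos"]
    print("t",round(s["time"],2),"pos",s["eef_pos"].round(4),"yaw",np.arctan2(M[1,0],M[0,0]).round(4),"F",s["contact_force"].round(2),"op",round(s["opening"],3))
    print("shift units",(M.T@d/0.04).round(3))
E
python3 - <<'E'
from h import *
totool([.470,-.0305,.160])
r,*_=cam("wrist"); cv2.imwrite("pics/w1.png",r["pixels"][:,:,::-1])
E
```

```text
t 2.25 pos [ 0.4694 -0.034   0.2409] yaw -0.1696 F [-0.04  0.61  0.41] op 1.0
shift units [-1.000e-03 -9.000e-02  2.022e+00]
```

View pics/w1.png

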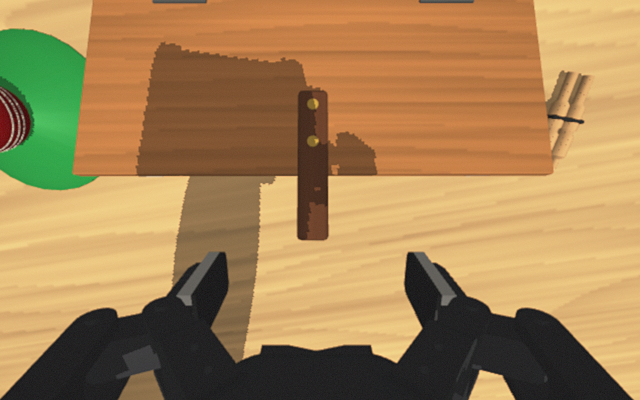

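The wrist view shows the handle at (313,165), aligned between the fingers (centre column about 316). I'll descend and close.

step_arm([
  [[1, 0, -0.02, 0.5, 0], [1, 0, -0.02, 0.5, 0], [1, 0, -0.02, 0.5, 0], [1, 0, -0.03, 0.4, 0], [1, 0, 0, 0.1, 0], [1, 0, 0, 0, 0]],
])

```text
time: 2.8
eef_pos: [0.4691, -0.0303, 0.1595]
tcp_rot: [0.997, -0.083, -0.002, -0.0]
contact_force: [0.7, 0.4, 0.2]
opening: 1.005
```

step_arm([
  [[0.6, 0, 0, 0, 0], [0.4, 0, 0, 0, 0], [0.2, 0, 0, 0, 0], [0, 0, 0, 0, 0], [0, 0, 0, 0, 0], [0, 0, 0, 0, 0], [0, 0, 0, 0, 0], [0, 0, 0, 0, 0]],
], squeeze=30)

```text
time: 3.47
eef_pos: [0.4703, -0.0316, 0.1617]
tcp_rot: [0.996, -0.084, 0.0, 0.001]
contact_force: [-3.6, -4.8, 3.8]
opening: 0.248
```

```bash
python3 - <<'E'
from h import *
totool([.470,-.0305,.160])
r,*_=cam("wrist"); cv2.imwrite("pics/w2.png",r["pixels"][:,:,::-1])
E
```

```text
t 3.47 pos [ 0.4703 -0.0316  0.1617] yaw -0.1679 F [-3.58 -4.83  3.78] op 0.248
shift units [-0.011 -0.025  0.042]
```

View pics/w2.png

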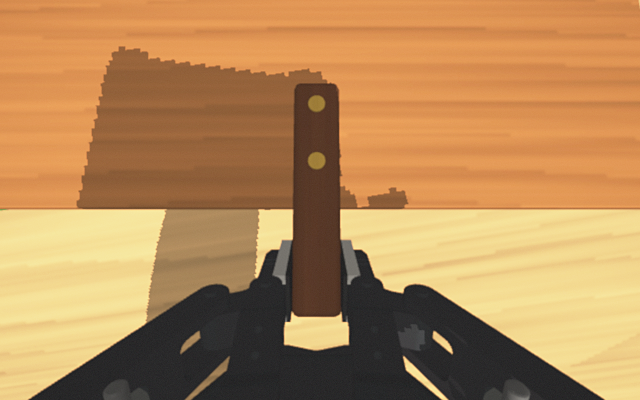

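The bar is held between the pads, with the fingers at (315,280). I'll compute the arc.

```bash
python3 - <<'E'
import numpy as np
p=np.linspace(.525,1.655,25); 
x=-.2027*np.cos(p); z=.2027*np.sin(p)
print(np.stack([np.diff(x)/.04,-np.diff(z)/.04],1).round(3).tolist())
E
```

```text
[[0.124, -0.204], [0.134, -0.197], [0.143, -0.191], [0.152, -0.184], [0.16, -0.177], [0.168, -0.169], [0.176, -0.161], [0.184, -0.152], [0.191, -0.144], [0.197, -0.134], [0.203, -0.125], [0.209, -0.115], [0.214, -0.105], [0.219, -0.095], [0.223, -0.085], [0.227, -0.074], [0.23, -0.063], [0.233, -0.052], [0.235, -0.041], [0.237, -0.03], [0.238, -0.019], [0.238, -0.008], [0.239, 0.003], [0.238, 0.014]]
```

step_arm([
  [[0, 0.125, 0, -0.205, 0], [0, 0.135, 0, -0.195, 0], [0, 0.145, 0, -0.19, 0], [0, 0.15, 0, -0.185, 0], [0, 0.16, 0, -0.175, 0], [0, 0.17, 0, -0.17, 0], [0, 0.175, 0, -0.16, 0], [0, 0.185, 0, -0.15, 0]],
])

```text
time: 4.18
eef_pos: [0.5155, -0.0392, 0.2152]
tcp_rot: [0.996, -0.084, -0.006, 0.001]
contact_force: [-5.6, -4.8, -3.6]
opening: 0.252
```

```bash
python3 - <<'E'
from h import *
totool([.643-.2027*np.cos(.525+.3767)*.9858,-.060+.2027*np.cos(.525+.3767)*.1677,.078+.2027*np.sin(.525+.3767)-.019])
E
```

```text
t 4.18 pos [ 0.5155 -0.0392  0.2152] yaw -0.1678 F [-5.57 -4.75 -3.59] op 0.252
shift units [ 0.084 -0.023 -0.071]
```

Following well, with low forces.

step_arm([
  [[0, 0.19, 0, -0.145, 0], [0, 0.195, 0, -0.135, 0], [0, 0.205, 0, -0.125, 0], [0, 0.21, 0, -0.115, 0], [0, 0.215, 0, -0.105, 0], [0, 0.22, 0, -0.095, 0], [0, 0.225, 0, -0.085, 0], [0, 0.225, 0, -0.075, 0]],
])

```text
time: 4.85
eef_pos: [0.5827, -0.0507, 0.2513]
tcp_rot: [0.996, -0.084, -0.006, 0.001]
contact_force: [-6.5, -3.9, -1.0]
opening: 0.246
```

step_arm([
  [[0, 0.23, 0, -0.065, 0], [0, 0.235, 0, -0.05, 0], [0, 0.235, 0, -0.04, 0], [0, 0.235, 0, -0.03, 0], [0, 0.24, 0, -0.02, 0], [0, 0.24, 0, -0.01, 0], [0, 0.24, 0, 0, 0], [0, 0.24, 0, 0.015, 0], [0, 0, 0, 0, 0], [0, 0, 0, 0, 0]],
])

```text
time: 5.68
eef_pos: [0.6598, -0.0638, 0.2599]
tcp_rot: [0.996, -0.084, -0.001, 0.001]
contact_force: [0.0, -5.0, -4.0]
opening: 0.253
```

```bash
python3 - <<'E'
from h import *
totool([.6598,-.063,.261])
for n in ("side","top"):
    r,*_=cam(n); cv2.imwrite(f"pics/{n}3.png",r["pixels"][:,:,::-1])
E
```

```text
t 5.68 pos [ 0.6598 -0.0638  0.2599] yaw -0.1687 F [ 0.04 -5.03 -4.01] op 0.253
shift units [-0.004 -0.02  -0.028]
```

View pics/side3.png

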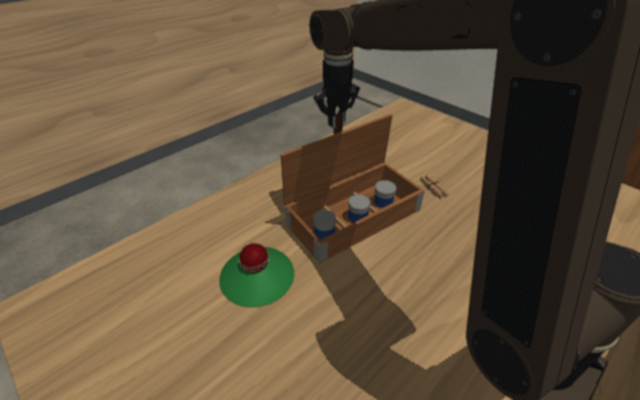

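View pics/top3.png

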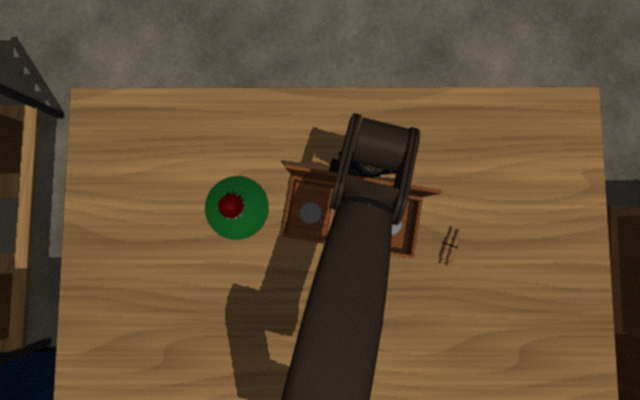

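The side view shows the lid standing at (340,165) with three grey tin lids at (324,220), (358,205) and (385,190). I'll measure the lid's angle.

```bash
cat >> h.py <<'E'
BX=np.array([np.cos(-.1687),np.sin(-.1687),0]);BY=np.array([-BX[1],BX[0],0]);HG=np.array([.643,-.060,.078])
def lid():
    r,P,K,R,t=cam("side"); A=P-HG
    m=(abs(A@BX)<0.03)&(abs(A@BY)<0.17)&(A[...,2]>0.02)&(A[...,2]<0.16)&(hsv(r)[...,1]>120)
    Q=A[m]
    for _ in range(4):
        c=Q.mean(0); n=np.linalg.svd(Q-c,full_matrices=False)[2][2]; n*=-np.sign(n@BX); d=(Q-c)@n; Q=Q[abs(d)<0.006]
    print("lid: n",len(Q),"angle",np.pi/2+np.arcsin(-n[2]) if 0 else np.pi/2-np.arctan2(n[2],-(n@BX))*-1*-1,"yaw",np.arctan2(-n[1],-n[0]),"std",d.std(),"c bx",c@BX,"nz",n[2])
E
python3 -c "
from h import *
lid();lid()"
```

```text
lid: n 3888 angle 1.6135848048656742 yaw -0.16838437932423375 std 0.00121618967615808 c bx -0.0038657795569183116 nz -0.04277542056428234
lid: n 3881 angle 1.6137709711869133 yaw -0.16804027578916644 std 0.0012172091334519248 c bx -0.003906787758118512 nz -0.04296140854227624
```

```bash
sed -i 's/"angle",.*,"yaw"/"angle",np.pi\/2+np.arctan2(n[2],-(n@BX)),"yaw"/' h.py; python3 - <<'E'
from h import *
lid()
r,P,K,R,t=cam("side"); A=P-HG
m=(A[...,0]<.1)&(abs(P[...,2])<0.02)&(abs(P[...,1])<0.6)&(P[...,0]>.4)
Q=P[m]
for _ in range(4):
    c=Q.mean(0); n=np.linalg.svd(Q-c,full_matrices=False)[2][2]; d=(Q-c)@n; Q=Q[abs(d)<0.004]
print("table",c,n*np.sign(n[2]),len(Q))
# front wall outer? profile of lid by height
m=(abs(A@BX)<0.04)&(abs(A@BY)<0.17)
for lo in range(-60,180,20):
    k=m&(A[...,2]>lo/1000)&(A[...,2]<lo/1000+.02); print(lo,k.sum(),np.nanmedian((A@BX)[k]).round(4))
E
```

```text
lid: n 3877 angle 1.5275525643322156 yaw -0.16798511637604252 std 0.0012066802667287553 c bx -0.00392213410664312 nz -0.04323027489184499
table [ 5.40517842e-01  2.50737164e-01 -3.27537529e-04] [2.10855260e-04 4.13933341e-04 9.99999892e-01] 26770
-60 434 -0.0088
-40 443 -0.0089
-20 602 -0.0083
0 538 -0.0005
20 495 -0.0011
40 513 -0.0021
60 535 -0.003
80 553 -0.0038
100 572 -0.0047
120 600 -0.0056
140 615 -0.0064
160 560 -0.0062
```

step_arm([
  [[0, 0.1, 0, 0.005, 0], [0, 0.12, 0, 0.01, 0], [0, 0, 0, 0, 0], [0, 0, 0, 0, 0]],
])

```text
time: 6.32
eef_pos: [0.6673, -0.0651, 0.2591]
tcp_rot: [0.996, -0.084, -0.003, 0.001]
contact_force: [-4.0, -5.9, -3.3]
opening: 0.252
```

```bash
python3 -c "
from h import *
lid();totool([.6598,-.063,.261])"
```

```text
lid: n 3993 angle 1.5659905207663773 yaw -0.16858381620109594 std 0.0012602868011941774 c bx -0.00042538009526166303 nz -0.004805787497138969
t 6.37 pos [ 0.6673 -0.0651  0.2591] yaw -0.1685 F [-3.22 -4.24 -1.65] op 0.251
shift units [-0.193 -0.02  -0.046]
```

step_arm([
  [[0.3, 0, 0, 0, 0], [0.5, 0, 0, 0, 0], [0.8, 0, 0, 0, 0], [1, 0, 0, 0, 0], [1, 0, 0, 0, 0], [1, 0, 0, -0.4, 0], [1, 0, 0, -0.7, 0], [1, 0, 0, -0.7, 0], [1, 0, 0, 0, 0]],
])

```text
time: 7.12
eef_pos: [0.6715, -0.0646, 0.3411]
tcp_rot: [0.996, -0.084, 0.006, 0.001]
contact_force: [0.6, -0.1, 1.0]
opening: 1.001
```

```bash
python3 -c "
from h import *
lid()
totool([.5592+.0188,-.0458+.1104,.32])"
```

```text
lid: n 3999 angle 1.5653496453894096 yaw -0.16858290912288051 std 0.0012465815146182023 c bx -0.0004024753220347788 nz -0.005446654437675002
t 7.17 pos [ 0.6709 -0.0645  0.3383] yaw -0.168 F [-0.35  0.57  0.52] op 1.001
shift units [-2.833 -2.793  0.429]
```

step_arm([
  [[1, -0.57, -0.56, 0, 0], [1, -0.57, -0.56, 0, 0], [1, -0.57, -0.56, 0, 0], [1, -0.57, -0.56, 0, 0], [1, -0.56, -0.55, 0, 0], [1, 0, 0, 0, 0]],
])

```text
time: 7.67
eef_pos: [0.5729, 0.0688, 0.3319]
tcp_rot: [0.997, -0.082, -0.001, -0.001]
contact_force: [0.5, 0.1, -0.5]
opening: 0.998
```

```bash
cat >> h.py <<'E'
def tins(name):
    # bare steel lids: grey, height about 70 mm, inside the box
    r,P,K,R,t=cam(name); h=hsv(r); A=P-HG; x=A@BX; y=A@BY
    m=(h[...,1]<70)&(abs(P[...,2]-.07)<0.006)&(x>-.165)&(x<-.005)&(abs(y)<.18)
    m=cv2.morphologyEx(m.astype(np.uint8),cv2.MORPH_OPEN,np.ones((3,3)))
    nl,lab,st,ce=cv2.connectedComponentsWithStats(m)
    for i in range(1,nl):
        if st[i,4]<60: continue
        q=np.stack([x[lab==i],y[lab==i]],1).astype(np.float32)*1000
        (c,rad)=cv2.minEnclosingCircle(q); w=HG+BX*c[0]/1000+BY*c[1]/1000
        print(name,"area",st[i,4],"px",ce[i].round(1),"box xy",round(c[0]+85,1),round(c[1],1),"rad",round(rad,1),"world",w[:2].round(4))
    return r
E
python3 - <<'E'
from h import *
totool([.578,.0646,.32])
for n in("side","top","wrist"):
    r=tins(n); cv2.imwrite(f"pics/{n}4.png",r["pixels"][:,:,::-1])
E
```

```text
t 7.67 pos [0.5729 0.0688 0.3319] yaw -0.1639 F [ 0.5   0.14 -0.54] op 0.998
shift units [0.144 0.084 0.297]
side area 221 px [384.8 187.3] box xy -1.6 -109.7 rad 33.8 world [ 0.5392 -0.1536]
side area 255 px [358.8 202.2] box xy -11.4 -4.4 rad 33.1 world [ 0.5472 -0.0481]
side area 312 px [324.2 218. ] box xy -8.1 114.2 rad 32.3 world [0.5704 0.0682]
top area 382 px [352.2 220.2] box xy -9.3 -3.6 rad 30.5 world [ 0.5494 -0.0478]
top area 384 px [390.4 223.8] box xy -0.9 -109.3 rad 30.8 world [ 0.5399 -0.1533]
wrist area 1677 px [480.  162.1] box xy -1.5 -109.7 rad 31.5 world [ 0.5393 -0.1536]
wrist area 1568 px [315.3 166.3] box xy -7.3 113.9 rad 31.0 world [0.5711 0.0678]
wrist area 1617 px [401.5 167.9] box xy -9.5 -3.8 rad 31.1 world [ 0.5492 -0.0479]
```

View pics/wrist4.png

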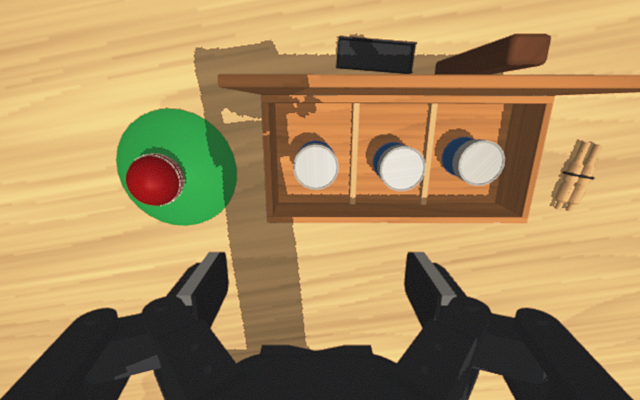

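The wrist view shows tins at (315,166), (401,168) and (480,162), and all three cameras agree within 2 mm. The jaws have more room along the box's x, so I'll turn 90°.

```bash
python3 - <<'E'
from h import *
r,P,K,R,t=cam("wrist"); C=-R.T@t; print("cam rel tcp",yaw().T@(C-get_state()["eef_pos"]))
E
```

```text
cam rel tcp [ 0.07369543 -0.00097315 -0.14245065]
```

step_arm([
  [[1, 0, 0, 0, -1], [1, 0, 0, 0, -1], [1, 0, 0, 0, -1], [1, 0, 0, 0, -1], [1, 0, 0, 0, -1], [1, 0, 0, 0, -1], [1, 0, 0, 0, -1], [1, 0, 0, 0, -1], [1, 0, 0, 0, -1]],
])

```text
time: 8.62
eef_pos: [0.5765, 0.0633, 0.332]
tcp_rot: [0.952, 0.305, -0.0, -0.0]
contact_force: [0.6, 1.0, -0.0]
opening: 1.001
```

step_arm([
  [[1, 0, 0, 0, -1], [1, 0, 0, 0, -1], [1, 0, 0, 0, -1], [1, 0, 0, 0, -1], [1, 0, 0, 0, -1], [1, 0, 0, 0, -1], [1, 0, 0, 0, -1], [1, 0, 0, 0, -1], [1, 0, 0, 0, -0.9], [1, 0, 0, 0, 0]],
])

```text
time: 9.45
eef_pos: [0.5764, 0.0634, 0.332]
tcp_rot: [0.767, 0.642, -0.0, -0.0]
contact_force: [0.2, 0.8, 0.0]
opening: 1.001
```

```bash
python3 - <<'E'
from h import *
totool([.571,.068,.032])
print(get_state()["qpos"])
E
```

```text
t 9.45 pos [0.5764 0.0634 0.332 ] yaw 1.3933 F [0.18 0.79 0.04] op 1.001
shift units [ 0.09  -0.148  7.5  ]
[-6.52149456e-02  1.70879258e-02  1.69660977e+00 -1.23326024e-04
  1.42874812e+00  1.12327989e-01]
```

step_arm([
  [[1, 0.09, -0.15, 0.9, -0.1], [1, 0, 0, 0.9, 0], [1, 0, 0, 0.9, 0], [1, 0, 0, 0.9, 0], [1, 0, 0, 0.9, 0], [1, 0, 0, 0.9, 0], [1, 0, 0, 0.2, 0], [1, 0, 0, 0, 0]],
])

```text
time: 10.12
eef_pos: [0.5682, 0.0687, 0.1049]
tcp_rot: [0.765, 0.644, -0.003, -0.003]
contact_force: [-1.6, 0.8, 0.4]
opening: 0.999
```

```bash
python3 - <<'E'
from h import *
totool([.571,.068,.020])
r,*_=cam("wrist"); cv2.imwrite("pics/w5.png",r["pixels"][:,:,::-1])
E
```

```text
t 10.12 pos [0.5682 0.0687 0.1049] yaw 1.4002 F [-1.62  0.82  0.35] op 0.999
shift units [-0.004  0.09   2.121]
```

View pics/w5.png

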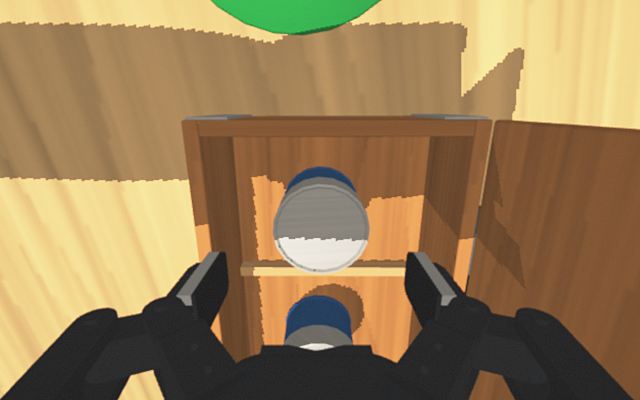

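The wrist view shows the tin lid at (320,228), between the fingers, with space to both walls.

step_arm([
  [[1, 0, 0.09, 0.4, 0], [1, 0, 0, 0.5, 0], [1, 0, 0, 0.5, 0], [1, 0, 0, 0.4, 0], [1, 0, 0, 0.3, 0], [1, 0, 0, 0, 0], [1, 0, 0, 0, 0]],
])

```text
time: 10.75
eef_pos: [0.5755, 0.0685, 0.0263]
tcp_rot: [0.764, 0.645, 0.001, 0.001]
contact_force: [0.3, 0.2, -0.6]
opening: 1.0
```

```bash
python3 - <<'E'
from h import *
totool([.571,.068,.020])
E
```

```text
t 10.75 pos [0.5755 0.0685 0.0263] yaw 1.4021 F [ 0.3   0.18 -0.6 ] op 1.0
shift units [-0.032 -0.108  0.157]
```

step_arm([
  [[1, -0.03, -0.1, 0.1, 0], [1, 0, 0, 0, 0], [0.85, 0, 0, 0, 0], [0.75, 0, 0, 0, 0], [0.65, 0, 0, 0, 0], [0.6, 0, 0, 0, 0], [0.6, 0, 0, 0, 0], [0.6, 0, 0, 0, 0]],
], squeeze=40)

```text
time: 11.42
eef_pos: [0.5712, 0.0681, 0.0219]
tcp_rot: [0.764, 0.645, 0.001, 0.001]
contact_force: [0.2, 0.0, 4.8]
opening: 0.717
```

```bash
python3 - <<'E'
from h import *
totool([.571,.068,.020])
r,*_=cam("wrist"); cv2.imwrite("pics/w6.png",r["pixels"][:,:,::-1])
lid()
E
```

```text
t 11.42 pos [0.5712 0.0681 0.0219] yaw 1.4025 F [0.22 0.01 4.8 ] op 0.717
shift units [-0.002 -0.004  0.048]
lid: n 949 angle 1.5630235781430912 yaw -0.1687496691360829 std 0.0012121264713065441 c bx -0.00032918962844331027 nz -0.0077726703765476956
```

View pics/w6.png

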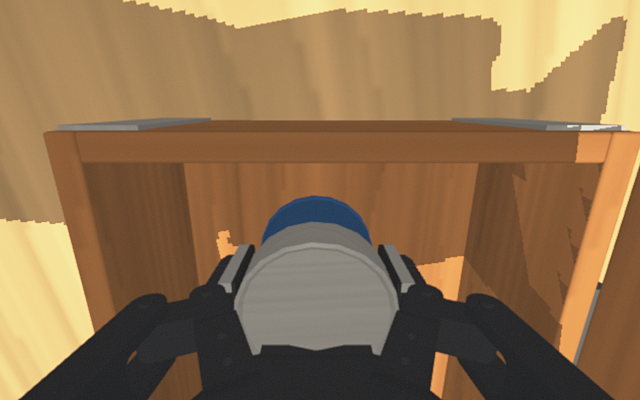

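Gripped. I'll lift 5 cm, then read the force over several rows.

step_arm([
  [[0.5, 0, 0, -0.1, 0], [0.5, 0, 0, -0.2, 0], [0.5, 0, 0, -0.3, 0], [0.5, 0, 0, -0.3, 0], [0.5, 0, 0, -0.25, 0], [0.5, 0, 0, -0.1, 0], [0.5, 0, 0, 0, 0], [0.5, 0, 0, 0, 0], [0.5, 0, 0, 0, 0], [0.5, 0, 0, 0, 0]],
])

```text
time: 12.35
eef_pos: [0.5692, 0.0682, 0.0699]
tcp_rot: [0.764, 0.645, -0.001, -0.001]
contact_force: [0.3, -0.2, -5.5]
opening: 0.716
```

step_arm([
  [[0.5, 0, 0, 0, 0], [0.5, 0, 0, 0, 0]],
])

```text
time: 12.52
eef_pos: [0.5695, 0.0682, 0.0701]
tcp_rot: [0.764, 0.645, -0.0, -0.0]
contact_force: [0.9, -0.7, -4.2]
opening: 0.722
```

```bash
cat > w.py <<'E'
from h import *
# time passes 0.05 s per camera call: sample the force over several periods
F=[];E=[]
for k in range(16):
    read_camera("top"); s=get_state(); F.append(s["contact_force"]); E.append(s["joint_efforts"][1:3])
F=np.array(F); print("F mean",F.mean(0).round(3),"sd",F.std(0).round(3),"eff",np.mean(E,0).round(3),"z",s["eef_pos"].round(4),s["time"])
print(F[:,2].round(2))
E
python3 w.py; python3 - <<'E'
from h import *
r,*_=cam("side"); cv2.imwrite("pics/s7.png",cv2.resize(r["pixels"][100:300,220:500,::-1],(784,560)))
totool([.571,.068,.021])
E
```

```text
F mean [ 0.057 -0.029 -5.739] sd [0.423 0.534 0.406] eff [-37.765 -27.11 ] z [0.5699 0.0682 0.0707] 13.3167
[-5.18 -5.67 -5.28 -6.52 -6.33 -5.95 -5.93 -5.37 -5.44 -5.78 -5.24 -5.99
 -5.4  -5.49 -5.96 -6.31]
t 13.37 pos [0.5699 0.0682 0.0708] yaw 1.4025 F [-0.69  0.16 -5.04] op 0.716
shift units [1.000e-03 2.700e-02 1.244e+00]
```

View pics/s7.png

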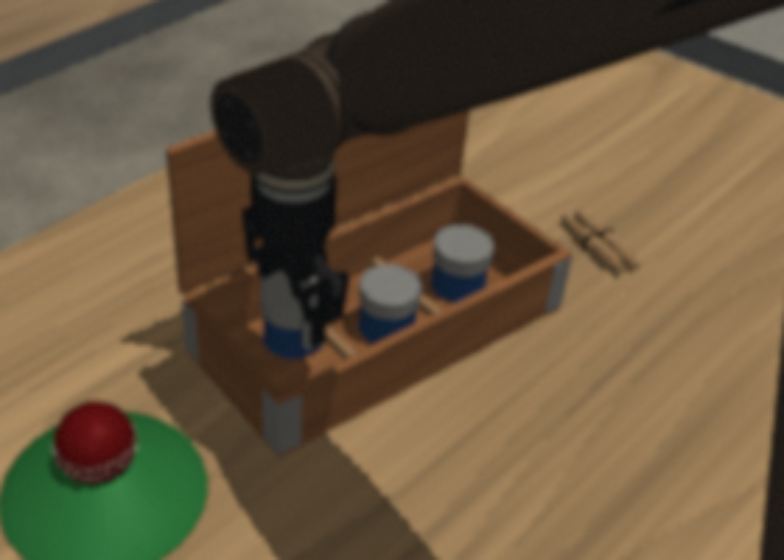

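The tin at (290,310) hangs clear of the floor and the force is about -5.74 N. Now I set it back gently.

step_arm([
  [[0.5, 0, 0, 0.15, 0], [0.5, 0, 0.02, 0.25, 0], [0.5, 0, 0.01, 0.25, 0], [0.5, 0, 0, 0.2, 0], [0.5, 0, 0, 0.15, 0], [0.5, 0, 0, 0.1, 0], [0.5, 0, 0, 0.05, 0], [0.5, 0, 0, 0, 0], [0.5, 0, 0, 0, 0]],
])

```text
time: 14.12
eef_pos: [0.5714, 0.068, 0.0249]
tcp_rot: [0.764, 0.645, 0.0, 0.0]
contact_force: [0.3, 0.3, -5.8]
opening: 0.718
```

```bash
python3 -c "
from h import *
totool([.571,.068,.021])"
```

```text
t 14.12 pos [0.5714 0.068  0.0249] yaw 1.4025 F [ 0.29  0.34 -5.82] op 0.718
shift units [-0.    -0.009  0.097]
```

Still hanging, so I'll feel down in small steps.

step_arm([
  [[0.5, 0, 0, 0.03, 0], [0.5, 0, 0, 0.03, 0], [0.5, 0, 0, 0.03, 0], [0.5, 0, 0, 0, 0], [0.5, 0, 0, 0, 0]],
])

```text
time: 14.53
eef_pos: [0.5716, 0.068, 0.022]
tcp_rot: [0.764, 0.645, 0.0, 0.0]
contact_force: [-3.1, -0.2, -0.5]
opening: 0.718
```

The weight is now on the floor. I release, rise and go to the middle tin.

step_arm([
  [[0.73, 0, 0, 0.01, 0], [0.76, 0, 0, 0, 0], [0.82, 0, 0, 0, 0], [0.9, 0, 0, 0, 0], [1, 0, 0, 0, 0], [1, 0, 0, 0, 0], [1, 0, 0, 0, 0]],
])

```text
time: 15.12
eef_pos: [0.5713, 0.0679, 0.0208]
tcp_rot: [0.764, 0.645, 0.0, 0.0]
contact_force: [0.1, -0.1, -0.1]
opening: 0.996
```

step_arm([
  [[1, 0, 0, -0.3, 0], [1, 0, 0, -0.6, 0], [1, 0, 0, -0.7, 0], [1, 0, 0, -0.7, 0], [1, 0, 0, -0.3, 0], [1, 0, 0, 0, 0], [1, 0, 0, 0, 0]],
])

```text
time: 15.7
eef_pos: [0.5713, 0.0679, 0.1253]
tcp_rot: [0.764, 0.645, 0.001, 0.001]
contact_force: [-0.2, -0.5, -0.6]
opening: 1.0
```

```bash
python3 w.py; python3 - <<'E'
from h import *
totool([.549,-.0478,.120])
lid()
for n in ("side","wrist"): tins(n)
E
```

```text
F mean [-0.146 -0.016 -0.055] sd [0.438 0.502 0.391] eff [-33.674 -26.406] z [0.5712 0.068  0.1248] 16.5
[-0.48  0.11 -0.42  0.03 -0.54 -0.05  0.81  0.48 -0.25 -0.51  0.17  0.36
 -0.55 -0.13 -0.16  0.25]
t 16.5 pos [0.5712 0.068  0.1248] yaw 1.4025 F [ 0.09 -0.23  0.25] op 1.004
shift units [-2.946 -0.062  0.121]
lid: n 2576 angle 1.5661869151799501 yaw -0.16818957053882133 std 0.0012702691806038696 c bx -0.00043700877852128825 nz -0.00460939469206918
side area 235 px [385.1 187.4] box xy -1.8 -109.4 rad 32.1 world [ 0.539  -0.1532]
side area 269 px [358.8 202.2] box xy -10.3 -3.8 rad 32.8 world [ 0.5484 -0.0477]
side area 308 px [324.2 218.1] box xy -8.5 115.6 rad 31.7 world [0.5702 0.0697]
wrist area 5753 px [316.3 216.5] box xy -7.7 113.9 rad 31.1 world [0.5707 0.0679]
wrist area 1491 px [313.2 334.9] box xy -10.0 7.5 rad 28.4 world [ 0.5506 -0.0367]
```

Zero reads about 0, so tin 1 weighs about 0.58 kg, and it is back in its bay. Next is the middle tin.

step_arm([
  [[1, -0.4, -0.01, 0, 0], [1, -0.7, -0.01, 0, 0], [1, -0.8, -0.02, 0, 0], [1, -0.7, -0.02, 0, 0], [1, -0.35, 0, 0, 0], [1, 0, 0, 0, 0], [1, 0, 0, 0, 0]],
])

```text
time: 17.23
eef_pos: [0.549, -0.0485, 0.1248]
tcp_rot: [0.765, 0.644, 0.0, -0.0]
contact_force: [1.1, 0.1, -0.6]
opening: 0.998
```

```bash
python3 - <<'E'
from h import *
totool([.549,-.0478,.021])
tins("wrist")
E
```

```text
t 17.23 pos [ 0.549  -0.0485  0.1248] yaw 1.4006 F [ 1.14  0.06 -0.59] op 0.998
shift units [ 1.700e-02 -2.000e-03  2.596e+00]
wrist area 7526 px [320.   37.7] box xy -7.4 113.6 rad 30.9 world [0.571  0.0675]
wrist area 5755 px [315.8 216.1] box xy -10.2 -4.3 rad 31.2 world [ 0.5484 -0.0483]
wrist area 2542 px [325.3 328.5] box xy -2.1 -108.1 rad 30.5 world [ 0.539 -0.152]
```

step_arm([
  [[1, 0, 0, 0.4, 0], [1, 0, 0, 0.6, 0], [1, 0, 0, 0.6, 0], [1, 0, 0, 0.5, 0], [1, 0, 0, 0.35, 0], [1, 0, 0, 0.15, 0], [1, 0, 0, 0, 0], [1, 0, 0, 0, 0]],
])

```text
time: 17.95
eef_pos: [0.55, -0.0469, 0.0216]
tcp_rot: [0.764, 0.646, 0.0, 0.0]
contact_force: [1.2, -0.4, 3.7]
opening: 1.003
```

step_arm([
  [[0.85, 0, 0, 0, 0], [0.75, 0, 0, 0, 0], [0.65, 0, 0, 0, 0], [0.5, 0, 0, 0, 0], [0.5, 0, 0, 0, 0], [0.5, 0, 0, 0, 0]],
])

```text
time: 18.45
eef_pos: [0.5497, -0.0473, 0.0217]
tcp_rot: [0.764, 0.645, 0.001, 0.0]
contact_force: [-1.1, 1.4, 4.7]
opening: 0.717
```

step_arm([
  [[0.5, 0, 0, -0.1, 0], [0.5, 0, 0, -0.2, 0], [0.5, 0, 0, -0.3, 0], [0.5, 0, 0, -0.3, 0], [0.5, 0, 0, -0.25, 0], [0.5, 0, 0, -0.1, 0], [0.5, 0, 0, 0, 0], [0.5, 0, 0, 0, 0], [0.5, 0, 0, 0, 0], [0.5, 0, 0, 0, 0]],
])

```text
time: 19.28
eef_pos: [0.5483, -0.0478, 0.0699]
tcp_rot: [0.764, 0.645, -0.0, -0.001]
contact_force: [0.6, 0.7, -2.6]
opening: 0.716
```

```bash
python3 w.py;  python3 - <<'E'
from h import *
totool([.549,-.0478,.021])
r,*_=cam("side"); cv2.imwrite("pics/s8.png",cv2.resize(r["pixels"][100:300,220:500,::-1],(784,560)))
E
```

```text
F mean [-0.023 -0.319 -2.781] sd [0.564 0.463 0.386] eff [-33.953 -25.464] z [ 0.549  -0.048   0.0708] 20.0833
[-3.31 -2.81 -2.94 -2.67 -3.   -2.68 -2.66 -2.68 -2.15 -2.15 -2.91 -3.03
 -2.73 -2.09 -3.31 -3.38]
t 20.08 pos [ 0.549  -0.048   0.0708] yaw 1.4025 F [ 0.17 -0.91 -3.38] op 0.717
shift units [ 4.000e-03 -1.000e-03  1.244e+00]
```

View pics/s8.png

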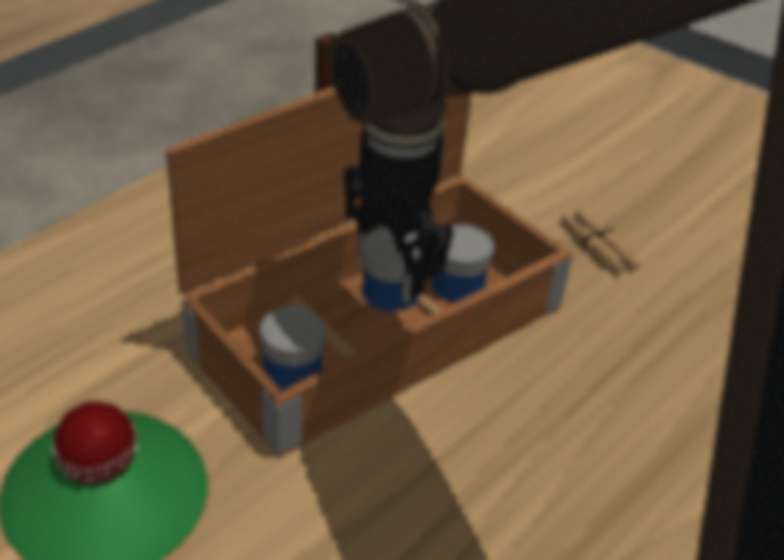

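The middle tin at (390,270) hangs clear and reads 2.78 N, about 0.28 kg. I set it back.

step_arm([
  [[0.5, 0, 0, 0.15, 0], [0.5, 0, 0, 0.25, 0], [0.5, 0, 0, 0.25, 0], [0.5, 0, 0, 0.2, 0], [0.5, 0, 0, 0.15, 0], [0.5, 0, 0, 0.1, 0], [0.5, 0, 0, 0.05, 0], [0.5, 0, 0, 0, 0], [0.5, 0, 0, 0, 0]],
])

```text
time: 20.88
eef_pos: [0.5492, -0.048, 0.0248]
tcp_rot: [0.764, 0.645, 0.0, 0.0]
contact_force: [0.2, 0.2, -2.4]
opening: 0.718
```

step_arm([
  [[0.5, 0, 0, 0.03, 0], [0.5, 0, 0, 0.03, 0], [0.5, 0, 0, 0.03, 0], [0.5, 0, 0, 0, 0], [0.5, 0, 0, 0, 0]],
])

```text
time: 21.3
eef_pos: [0.5494, -0.0481, 0.0217]
tcp_rot: [0.764, 0.645, 0.0, 0.0]
contact_force: [0.3, -0.3, 0.2]
opening: 0.717
```

step_arm([
  [[0.73, 0, 0, 0.01, 0], [0.76, 0, 0, 0, 0], [0.82, 0, 0, 0, 0], [0.9, 0, 0, 0, 0], [1, 0, 0, 0, 0], [1, 0, 0, 0, 0], [1, 0, 0, 0, 0]],
])

```text
time: 21.88
eef_pos: [0.55, -0.0483, 0.0215]
tcp_rot: [0.764, 0.645, 0.001, 0.001]
contact_force: [3.5, -0.1, 1.9]
opening: 0.998
```

step_arm([
  [[1, 0, 0, -0.3, 0], [1, 0, 0, -0.6, 0], [1, 0, 0, -0.7, 0], [1, 0, 0, -0.7, 0], [1, 0, 0, -0.3, 0], [1, 0, 0, 0, 0], [1, 0, 0, 0, 0]],
])

```text
time: 22.47
eef_pos: [0.5485, -0.0478, 0.1247]
tcp_rot: [0.764, 0.645, -0.0, -0.0]
contact_force: [0.2, 0.6, 0.4]
opening: 1.001
```

```bash
python3 - <<'E'
from h import *
tins("wrist");tins("side")
lid()
totool([.5392,-.1534,.120])
E
```

```text
wrist area 7640 px [321.3  38.3] box xy -7.3 113.6 rad 30.9 world [0.5711 0.0675]
wrist area 5719 px [316.9 218.2] box xy -10.1 -5.3 rad 31.2 world [ 0.5483 -0.0493]
wrist area 2479 px [325.7 328.8] box xy -2.1 -106.5 rad 30.2 world [ 0.5392 -0.1504]
side area 202 px [385.8 188.1] box xy -3.8 -107.6 rad 31.1 world [ 0.5374 -0.1512]
side area 262 px [359.1 202.1] box xy -10.2 -4.4 rad 32.0 world [ 0.5484 -0.0484]
side area 305 px [323.9 218. ] box xy -7.7 115.3 rad 31.6 world [0.571  0.0692]
lid: n 2685 angle 1.565339722923164 yaw -0.16781998703466566 std 0.0012610366882588875 c bx -0.0004148742663103732 nz -0.005456574681021679
t 22.62 pos [ 0.5473 -0.0475  0.1223] yaw 1.4024 F [-1.04 -0.07  0.19] op 1.001
shift units [-2.644  0.244  0.056]
```

step_arm([
  [[1, -0.3, 0.04, 0, 0], [1, -0.6, 0.06, 0, 0], [1, -0.75, 0.06, 0, 0], [1, -0.65, 0.05, 0, 0], [1, -0.34, 0.03, 0, 0], [1, 0, 0, 0, 0], [1, 0, 0, 0, 0]],
])

```text
time: 23.2
eef_pos: [0.5402, -0.1542, 0.1238]
tcp_rot: [0.765, 0.644, -0.0, -0.001]
contact_force: [-0.0, -0.7, -0.3]
opening: 1.003
```

```bash
python3 - <<'E'
from h import *
tins("wrist")
totool([.5392,-.1534,.021])
E
```

```text
wrist area 8981 px [300.8  52.1] box xy -9.9 -5.3 rad 30.9 world [ 0.5486 -0.0493]
wrist area 5828 px [314.6 216.9] box xy -2.3 -110.5 rad 31.5 world [ 0.5384 -0.1543]
t 23.25 pos [ 0.5403 -0.1534  0.124 ] yaw 1.4017 F [-0.48  0.21  0.36] op 0.997
shift units [-0.007 -0.024  2.574]
```

step_arm([
  [[1, -0.01, -0.03, 0.4, 0], [1, 0, 0, 0.6, 0], [1, 0, 0, 0.6, 0], [1, 0, 0, 0.5, 0], [1, 0, 0, 0.35, 0], [1, 0, 0, 0.12, 0], [1, 0, 0, 0, 0], [1, 0, 0, 0, 0]],
])

```text
time: 23.92
eef_pos: [0.5399, -0.1533, 0.0223]
tcp_rot: [0.764, 0.646, 0.0, 0.0]
contact_force: [0.4, -0.3, 0.2]
opening: 1.002
```

step_arm([
  [[0.85, 0, 0, 0, 0], [0.75, 0, 0, 0, 0], [0.65, 0, 0, 0, 0], [0.5, 0, 0, 0, 0], [0.5, 0, 0, 0, 0], [0.5, 0, 0, 0, 0]],
])

```text
time: 24.42
eef_pos: [0.5404, -0.1542, 0.0236]
tcp_rot: [0.764, 0.645, 0.0, 0.001]
contact_force: [-1.2, 1.6, 6.5]
opening: 0.715
```

step_arm([
  [[0.5, 0, 0, -0.1, 0], [0.5, 0, 0, -0.2, 0], [0.5, 0, 0, -0.3, 0], [0.5, 0, 0, -0.3, 0], [0.5, 0, 0, -0.25, 0], [0.5, 0, 0, -0.1, 0], [0.5, 0, 0, 0, 0], [0.5, 0, 0, 0, 0], [0.5, 0, 0, 0, 0], [0.5, 0, 0, 0, 0]],
])

```text
time: 25.25
eef_pos: [0.5389, -0.1536, 0.0711]
tcp_rot: [0.764, 0.645, -0.0, -0.001]
contact_force: [-0.8, 1.0, -3.2]
opening: 0.717
```

```bash
python3 w.py;  python3 - <<'E'
from h import *
totool([.5392,-.1534,.0215])
r,*_=cam("side"); cv2.imwrite("pics/s9.png",cv2.resize(r["pixels"][100:300,220:500,::-1],(784,560)))
E
```

```text
F mean [ 0.093 -0.05  -2.967] sd [0.543 0.438 0.376] eff [-34.95  -25.708] z [ 0.5395 -0.1539  0.0719] 26.05
[-3.   -3.88 -3.07 -2.95 -2.76 -3.12 -3.62 -2.86 -2.58 -3.39 -2.57 -2.96
 -2.44 -2.8  -2.74 -2.72]
t 26.05 pos [ 0.5395 -0.1539  0.0719] yaw 1.4025 F [ 0.22  0.22 -2.72] op 0.717
shift units [ 0.011 -0.009  1.261]
```

View pics/s9.png

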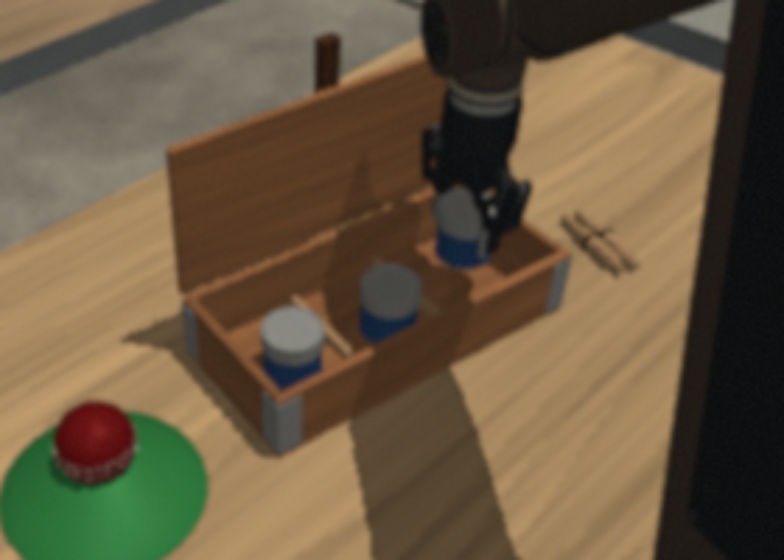

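The right tin hangs clear and reads 2.97 N, so the left tin (5.7 N) is the full one. I set the right one back.

step_arm([
  [[0.5, 0, 0, 0.15, 0], [0.5, 0, 0, 0.25, 0], [0.5, 0, 0, 0.25, 0], [0.5, 0, 0, 0.2, 0], [0.5, 0, 0, 0.15, 0], [0.5, 0, 0, 0.1, 0], [0.5, 0, 0, 0.04, 0], [0.5, 0, 0, 0, 0], [0.5, 0, 0, 0, 0]],
])

```text
time: 26.85
eef_pos: [0.5398, -0.154, 0.0265]
tcp_rot: [0.764, 0.645, 0.0, 0.0]
contact_force: [-0.0, -0.6, -2.7]
opening: 0.715
```

step_arm([
  [[0.5, 0, 0, 0.03, 0], [0.5, 0, 0, 0.03, 0], [0.5, 0, 0, 0.03, 0], [0.5, 0, 0, 0, 0], [0.5, 0, 0, 0, 0]],
])

```text
time: 27.27
eef_pos: [0.5399, -0.1541, 0.0236]
tcp_rot: [0.764, 0.645, 0.0, 0.0]
contact_force: [-1.6, 1.5, 2.9]
opening: 0.716
```

On the floor. Release, rise and go back to the left tin.

step_arm([
  [[0.73, 0, 0, 0, 0], [0.76, 0, 0, 0, 0], [0.82, 0, 0, 0, 0], [0.9, 0, 0, 0, 0], [1, 0, 0, 0, 0], [1, 0, 0, 0, 0], [1, 0, 0, 0, 0]],
])

```text
time: 27.85
eef_pos: [0.5395, -0.1539, 0.0227]
tcp_rot: [0.764, 0.645, 0.0, 0.0]
contact_force: [-0.7, 0.1, 0.0]
opening: 1.001
```

step_arm([
  [[1, 0, 0, -0.3, 0], [1, 0, 0, -0.6, 0], [1, 0, 0, -0.7, 0], [1, 0, 0, -0.7, 0], [1, 0, 0, -0.3, 0], [1, 0, 0, 0, 0], [1, 0, 0, 0, 0]],
])

```text
time: 28.43
eef_pos: [0.5397, -0.154, 0.1273]
tcp_rot: [0.764, 0.645, 0.0, 0.001]
contact_force: [0.6, -0.5, 0.4]
opening: 1.0
```

```bash
python3 - <<'E'
from h import *
tins("side");lid()
totool([.571,.0678,.120])
E
```

```text
side area 236 px [385.1 187.4] box xy -0.5 -107.5 rad 32.9 world [ 0.5407 -0.1516]
side area 266 px [359.  202.1] box xy -9.4 -2.4 rad 32.2 world [ 0.5495 -0.0465]
side area 305 px [323.9 217.9] box xy -7.9 115.1 rad 32.1 world [0.5708 0.0691]
lid: n 3561 angle 1.5653196644149272 yaw -0.1683932934473308 std 0.0012416968490556596 c bx -0.00043123383990872546 nz -0.005476634744746835
t 28.53 pos [ 0.5382 -0.1533  0.1248] yaw 1.4024 F [-0.2  -0.52 -0.95] op 0.999
shift units [ 5.586 -0.119  0.125]
```

step_arm([
  [[1, 0.4, -0.01, 0, 0], [1, 0.7, -0.02, 0, 0], [1, 0.8, -0.02, 0, 0], [1, 0.8, -0.02, 0, 0], [1, 0.8, -0.02, 0, 0], [1, 0.8, -0.02, 0, 0], [1, 0.75, -0.01, 0, 0], [1, 0.5, 0, 0, 0], [1, 0, 0, 0, 0], [1, 0, 0, 0, 0]],
])

```text
time: 29.37
eef_pos: [0.5707, 0.0666, 0.1244]
tcp_rot: [0.763, 0.646, -0.002, -0.001]
contact_force: [-0.7, 0.2, 0.7]
opening: 1.0
```

```bash
python3 - <<'E'
from h import *
tins("wrist")
totool([.571,.0678,.021])
E
```

```text
wrist area 5813 px [317.1 214.8] box xy -7.4 113.8 rad 31.2 world [0.5711 0.0677]
wrist area 1520 px [313.5 334.8] box xy -9.4 6.2 rad 28.6 world [ 0.551  -0.0381]
t 29.42 pos [0.5708 0.0657 0.1248] yaw 1.4034 F [ 0.64  0.39 -0.47] op 1.005
shift units [0.054 0.004 2.595]
```

step_arm([
  [[1, 0.03, 0, 0.4, 0], [1, 0, 0, 0.6, 0], [1, 0, 0, 0.6, 0], [1, 0, 0, 0.5, 0], [1, 0, 0, 0.35, 0], [1, 0, 0, 0.12, 0], [1, 0, 0, 0, 0], [1, 0, 0, 0, 0]],
])

```text
time: 30.08
eef_pos: [0.5725, 0.0661, 0.0242]
tcp_rot: [0.764, 0.645, 0.0, 0.0]
contact_force: [-0.0, 0.4, 0.5]
opening: 1.001
```

step_arm([
  [[0.85, 0, 0, 0, 0], [0.75, 0, 0, 0, 0], [0.65, 0, 0, 0, 0], [0.5, 0, 0, 0, 0], [0.5, 0, 0, 0, 0], [0.5, 0, 0, 0, 0]],
])

```text
time: 30.58
eef_pos: [0.5722, 0.0669, 0.0254]
tcp_rot: [0.764, 0.645, -0.0, -0.0]
contact_force: [-3.9, -0.5, 5.3]
opening: 0.717
```

step_arm([
  [[0.5, 0, 0, -0.1, 0], [0.5, 0, 0, -0.2, 0], [0.5, 0, 0, -0.3, 0], [0.5, 0, 0, -0.4, 0], [0.5, 0, 0, -0.4, 0], [0.5, 0, 0, -0.4, 0], [0.5, 0, 0, -0.3, 0], [0.5, 0, 0, -0.2, 0], [0.5, 0, 0, 0, 0], [0.5, 0, 0, 0, 0]],
])

```text
time: 31.42
eef_pos: [0.5721, 0.067, 0.1161]
tcp_rot: [0.764, 0.645, 0.0, 0.0]
contact_force: [-0.4, -0.3, -5.9]
opening: 0.72
```

```bash
python3 - <<'E'
from h import *
totool([.571,.0678,.221])
E
```

```text
t 31.42 pos [0.5721 0.067  0.1161] yaw 1.4026 F [-0.42 -0.34 -5.9 ] op 0.72
shift units [ 0.015 -0.03  -2.622]
```

step_arm([
  [[0.5, 0, 0, -0.2, 0], [0.5, 0, 0, -0.4, 0], [0.5, 0, 0, -0.5, 0], [0.5, 0, 0, -0.6, 0], [0.5, 0, 0, -0.6, 0], [0.5, 0, 0, -0.5, 0], [0.5, 0, 0, -0.3, 0], [0.5, 0, 0, -0.1, 0], [0.5, 0, 0, 0, 0], [0.5, 0, 0, 0, 0]],
])

```text
time: 32.25
eef_pos: [0.5713, 0.067, 0.2421]
tcp_rot: [0.764, 0.645, -0.001, -0.001]
contact_force: [-0.6, 0.1, -5.5]
opening: 0.718
```

step_arm([
  [[0.5, 0, 0, 0, 0], [0.5, 0, 0, 0, 0], [0.5, 0, 0, 0, 0], [0.5, 0, 0, 0, 0], [0.5, 0, 0, 0, 0], [0.5, 0, 0, 0, 0]],
])

```text
time: 32.75
eef_pos: [0.5721, 0.067, 0.2438]
tcp_rot: [0.764, 0.645, -0.0, -0.0]
contact_force: [-0.3, 0.2, -5.5]
opening: 0.716
```

```bash
python3 w.py; python3 - <<'E'
from h import *
lid()
for n in ("side","top","wrist"):
    r=tins(n); cv2.imwrite(f"pics/{n}10.png",r["pixels"][:,:,::-1])
r,P,K,R,t=cam("side"); h=hsv(r)
m=(h[...,0]>100)&(h[...,0]<125)&(h[...,1]>150)&(P[...,2]>.12); print("blue tin px",m.sum(),np.percentile(P[m],[1,50,99],axis=0).round(3))
E
```

```text
F mean [-0.08  -0.114 -5.561] sd [0.439 0.336 0.543] eff [-34.832 -32.293] z [0.5722 0.067  0.244 ] 33.55
[-5.77 -4.55 -6.2  -5.54 -5.28 -6.09 -5.35 -5.27 -6.22 -4.57 -5.81 -5.97
 -4.76 -6.14 -5.56 -5.91]
lid: n 2958 angle 1.5660494683569466 yaw -0.16876326503086633 std 0.001246027860286508 c bx -0.00036938059599598134 nz -0.004746840601908866
side area 235 px [385.  187.2] box xy -1.4 -108.2 rad 32.5 world [ 0.5397 -0.1522]
side area 264 px [358.8 202.1] box xy -10.1 -3.3 rad 31.9 world [ 0.5487 -0.0473]
top area 378 px [352.6 220.2] box xy -9.2 -4.3 rad 30.1 world [ 0.5494 -0.0484]
top area 389 px [390.5 223.6] box xy -0.7 -109.0 rad 30.4 world [ 0.5402 -0.1531]
blue tin px 160 [[0.543 0.067 0.234]
 [0.556 0.093 0.247]
 [0.576 0.099 0.264]]
```

View pics/side10.png

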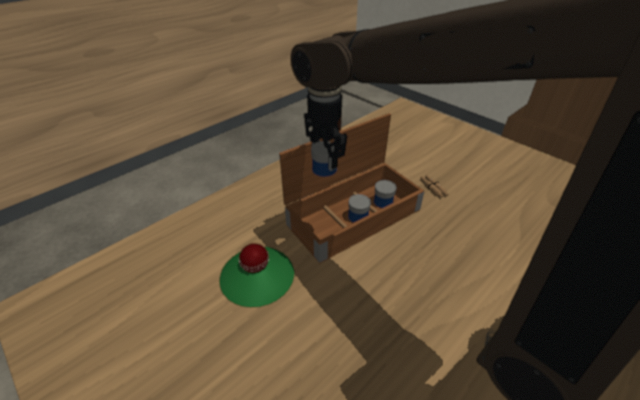

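View pics/top10.png

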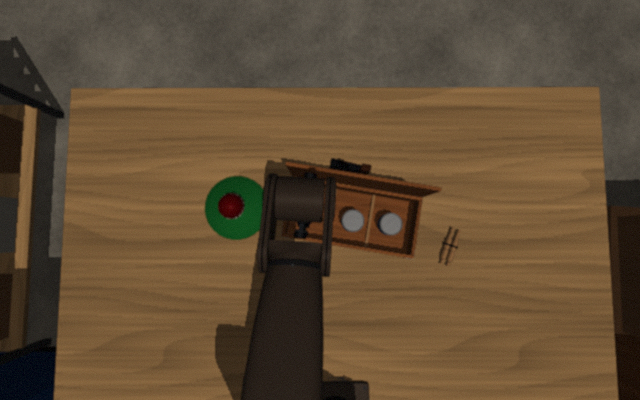

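The side view shows the full tin held upright at (324,160) and the lid upright. The top view shows the other two tins in their bays at (352,220) and (390,224), with the ball, disc, bails and toe guard where they were. I'm handing in.

```bash
python3 -c "
from plant import *
print(sign_off())"
```

```text
the job is handed in; nothing more can be done
None
```

The lid is up, all three tins were hefted left to right, and I handed in at about 34 s still holding the full one.

- **Weights:** the left tin read 5.7 N, the middle 2.8 N and the right 3.0 N. The left tin (about 0.58 kg) is clearly the full one. The first two and the right one were each set back in their own bays, then I took the left one again.
- **Final hold:** its foot is about 0.23 m above the bench, roughly 15 cm above the rim. It is upright and still, reading 5.6 N in the grip.
- **Lid:** it stopped at 1.528 rad after the first swing, so I pushed it on a little before letting go. It stood at 1.566 rad at the last check.
- **Other things:** the other two tins were in their bays within about 1–2 mm of where they started. The ball, disc, bails and toe guard looked unmoved in the last pictures; I did not measure their positions.
- **One small irregularity:** the wrist read 3.5 N sideways just after I released the middle tin, possibly a finger brushing the box wall. It is far below the 40 N limit and the tin did not move.

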